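Put the sockets back on the rail by size

TASK

Put the four loose sockets back on the socket rail so that the whole row runs in order of size from the smallest socket at one end to the largest at the other: one socket upright and centred on each empty pad. Set each one down rather than dropping it, and leave the smallest and the largest, which already stand at the two ends of the rail, where they are.

Things in the scene. Friction and masses are not known exactly. Their poses are not given: they have to be found in the camera images.
- socket19: chrome-plated hexagon socket for wrench size 19 mm: a plain upright steel cylinder, outside diameter 26 mm, height 38 mm, about 90 g, round hexagon-bored opening on top; one of the four loose sockets, standing on the bench top (z = 0) at the start, its place differs every time. Origin at the centre of its underside, z up along its axis.
- socket24: chrome-plated hexagon socket for wrench size 24 mm: a plain upright steel cylinder, outside diameter 32 mm, height 42 mm, about 140 g, round hexagon-bored opening on top; one of the four loose sockets, standing on the bench top (z = 0) at the start, its place differs every time. Origin at the centre of its underside, z up along its axis.
- socket28: chrome-plated hexagon socket for wrench size 28 mm: a plain upright steel cylinder, outside diameter 38 mm, height 46 mm, about 200 g, round hexagon-bored opening on top; one of the four loose sockets, standing on the bench top (z = 0) at the start, its place differs every time. Origin at the centre of its underside, z up along its axis.
- socket32: chrome-plated hexagon socket for wrench size 32 mm: a plain upright steel cylinder, outside diameter 44 mm, height 50 mm, about 270 g, round hexagon-bored opening on top; one of the four loose sockets, standing on the bench top (z = 0) at the start, its place differs every time. Origin at the centre of its underside, z up along its axis.
- socket14: chrome-plated hexagon socket for wrench size 14 mm: a plain upright steel cylinder, outside diameter 20 mm, height 36 mm, about 55 g, round hexagon-bored opening on top; the smallest of the set, already standing on the rail, on one of its two end pads (which end differs every time); it stays there. Origin at the centre of its underside, z up along its axis.
- socket36: chrome-plated hexagon socket for wrench size 36 mm: a plain upright steel cylinder, outside diameter 50 mm, height 56 mm, about 360 g, round hexagon-bored opening on top; the largest of the set, already standing on the rail, on one of its two end pads (which end differs every time); it stays there. Origin at the centre of its underside, z up along its axis.
- pad1: empty flat round black magnet pad fixed on the aluminium socket rail, first from the robot's left (+y end) of the four; 52 mm across, 8 mm thick. Origin: centre of its underside, 10 mm above the bench; flat top 18 mm above the bench. y runs along the rail to its left end, x across it away from the robot. The rail: a straight flat bar 42 wide, 10 high, 396 mm long, lying across the bench, six pads in line.
- pad2: empty flat round black magnet pad fixed on the aluminium socket rail, second from the robot's left of the four; 52 mm across, 8 mm thick. Origin: centre of its underside, 10 mm above the bench; flat top 18 mm above the bench. y runs along the rail to its left end, x across it away from the robot. Neighbouring pads are 56 to 76 mm apart.
- pad3: empty flat round black magnet pad fixed on the aluminium socket rail, third from the robot's left of the four; 52 mm across, 8 mm thick. Origin: centre of its underside, 10 mm above the bench; flat top 18 mm above the bench. y runs along the rail to its left end, x across it away from the robot. The two end pads (165 mm from the rail's middle) carry the 14 and 36 mm sockets.
- pad4: empty flat round black magnet pad fixed on the aluminium socket rail, fourth from the robot's left (-y end) of the four; 52 mm across, 8 mm thick. Origin: centre of its underside, 10 mm above the bench; flat top 18 mm above the bench. y runs along the rail to its left end, x across it away from the robot. The pull of the magnets is not modelled.
Mind the look-alikes: they are no part of the job. What is shaped like the socket19 but brown is not meant. Leave any blue look-alike of the socket28 alone.

How it is judged:
By the outcome, as a careful person would: the job done as asked, in the order asked, and still so for the second after the job is handed in, with the robot touching nothing.
It also fails if it takes over 90 s, if anything falls off the work surface, if the arm or the gripper's body presses on something with over 40 N, if the wrist force passes 120 N, or if a joint passes its speed limit or range.

ROBOT

A 7-joint arm with a two-finger parallel gripper is mounted at the origin on the work surface. World frame = base frame: x ahead of the robot, y to its left, z up, the work surface at z = 0. Lengths are in m, angles in degrees, forces in N, time in s.
With the tool pointing down it reaches from about 0.4 to 0.75 m from the base axis. Payload 19.5 kg.
Tool frame: the origin (TCP) lies at the very end of the fingers, on their centre line; the grasp point (between the pads) lies 19 mm behind it (ctrl.pinch_z is the distance from the TCP to the grasp point, in m); z points along the fingers, y is the line along which they close (so a half turn about z gives the same grasp; the last joint's range is limited). The gripper opens to 85 mm and grips with 20 to 120 N. Pads are 22 mm wide; open, the fingers measure 114 mm over their backs; the gripper's body (76 mm by 85 mm) begins 54 mm behind the grasp point. The pads swing forward as they close: fully open they stand 13 mm farther back than shut.
Start: joints at [-75.785, 40.479, -1.581, 85.061, 1.261, 54.483, -4.326], TCP at [0.164, 0.551, 0.231] pointing down, gripper open.
Joint ranges: [-155.06, 155.06], [-18.47, 123.98], [-90, 86.84], [0, 140.48], [-83.41, 263.41], [0, 116], [-161.91, 161.91]. Speed limits (degrees/s): [108.29, 108.29, 147.25, 147.25, 172.46, 172.46, 172.46].

INTERFACE

Orientations are given as a 3x3 rotation matrix whose columns are the frame's x, y, z axes.
In Python, from rig import ctrl, imaging, workorder gives the robot as it stands.
- The arm moves only by the tool move_arm, never from a script. Its argument "commands" is one flat list of numbers, 7 for each row, row after row: the opening, from -1 (shut) to 1 (fully open), so that 0 is half open, then the shift along the world's x, y, z in mm, then the turn, a rotation vector about the world's x, y, z in rad. In form: [gripper, dx, dy, dz, wx, wy, wz, gripper, dx, dy, dz, wx, wy, wz, ...]. A call has 1 to 12 rows; each row is the pose to reach, as a shift and turn from the pose commanded when the call began; what a row does not reach only later rows make up. A row lasts 1/8 s, in which the tool goes at most 62.5 mm and 10.7 degrees, less where a joint would pass 70% of its speed; a pose out of reach is approached as far as the arm can. A call with a gripper value outside its range is refused whole. The fingers move at their own pace and stop on an object; "squeeze" is the grip in N (left out, the last holds). Time passes only in rows, so rows that repeat a pose let the fingers close. It gives the time, the measured TCP pose, the force, the opening and the grip force at its end, in the units of the state.
- ctrl.get_state(): the state, without advancing time (a new reading comes with each control period).
- imaging.camera(name): name is "scene" or "top"; returns (picture, depth): 400x640x3 uint8, red, green, blue; 400x640 float32, m along the optical axis (not along the pixel's ray), 0 where there is no reading.
- imaging.camera_params(name): a dict with "fx", "fy", "cx", "cy" (pixels), "view" (4x4, takes a point from world to camera coordinates). Camera axes: x right, y down, z forward; pixel columns grow to the right and rows downward; lengths in m; the calibration is good to about 2 mm. A picture is of the moment at which its call begins. camera_params takes no time and is no camera call.
- workorder.hand_in(): hands the job in; it is judged then, once.
The state is a dict: "time_s": time; "joints": joint angles; "joint_vel": joint speeds; "tau": joint torques, N m; "tcp_pos": TCP position; "ee_rot": TCP orientation; "ft_force": force on the tool from outside, world axes, zero at the start; "torque": the same for the moment, N m; "finger_gap": opening from 0.0 (shut) to 1.0 (fully open); "grip_force": force on a finger pad.
Only numpy, scipy, OpenCV 4.12 (cv2) and the standard library are available. Lean on these libraries where they do the work, as an engineer would, in place of code of your own. Each camera call takes 0.05 s, during which the arm holds its last target. There are 200 camera calls.

## Working session

There is one attempt and no reset: what is moved stays moved. The work goes in short steps, Python scripts to look and compute and a tool call to move; the robot and the scene stay as the last step left them, time stands still between calls to the robot, and variables do not carry over. Pictures are saved under pics/ and viewed, at most 14 in all, crops included, and the job is handed in when it is done.

Besides the shell and the picture viewer there is one more tool, called after "Call:" by a JSON object that holds its "fn" and its "kwargs", one argument or row to a line. move_arm: Moves the arm, as the interface text tells. Its arguments: {"type":"object","properties":{"commands":{"type":"array"},"squeeze":{"type":"number"}},"required":["commands"]}

```bash
ls; mkdir -p pics; python3 - <<'E'
from rig import ctrl, imaging
import cv2, numpy as np
for n in ("scene","top"):
    im,d=imaging.camera(n); np.savez(f"pics/{n}0.npz",im=im,d=d)
    cv2.imwrite(f"pics/{n}0.png",im[:,:,::-1])
    p=imaging.camera_params(n); print(n,p["fx"],p["cx"],p["cy"],np.round(p["view"],3).tolist())
s=ctrl.get_state(); print(s["tcp_pos"],np.round(s["ee_rot"],3).tolist(),s["finger_gap"],s["time_s"],ctrl.pinch_z)
E
```

```text
pics
scene 396.169298303724 321.3358268487303 201.4766005797704 [[-0.325, 0.946, -0.016, 0.151], [0.722, 0.237, -0.65, -0.375], [-0.61, -0.223, -0.76, 1.284], [0.0, 0.0, 0.0, 1.0]]
top 426.0107086491155 321.64685021394337 194.693784483032 [[0.017, -0.999, -0.03, 0.03], [-0.999, -0.016, -0.042, 0.539], [0.041, 0.031, -0.999, 1.025], [0.0, 0.0, 0.0, 1.0]]
[0.16422974 0.55083087 0.23089603] [[-0.958, 0.286, -0.0], [0.286, 0.958, -0.001], [-0.0, -0.001, -1.0]] 0.9991058777540656 0.1 0.0187
```

View pics/top0.png

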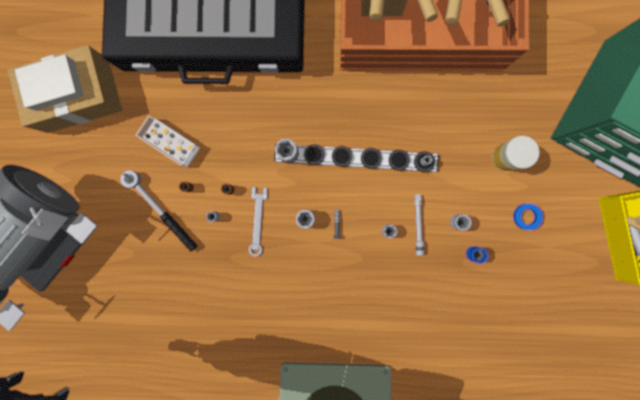

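View pics/scene0.png

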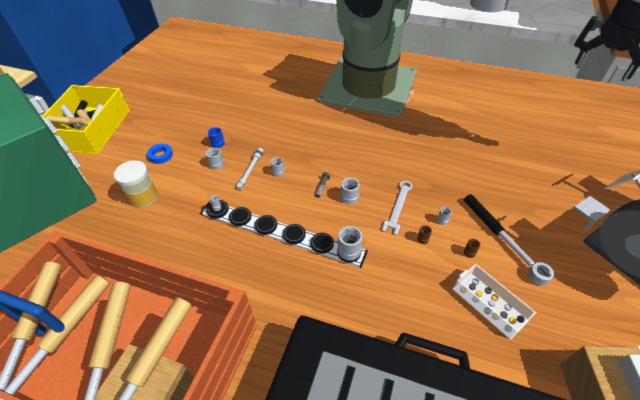

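The top view shows the rail with the 36 socket at its left end (286,149) and the 14 at its right end (427,160). The four empty pads are near (313,155), (342,157), (371,158) and (399,160). Grey socket candidates are at (212,216), (305,219), (390,231) and (462,222). The brown look-alikes at (186,187) and (228,189) and the blue one at (478,255) are not meant. Next I'll measure positions and diameters and check them in one crop.

```bash
cat > h.py <<'E'
from rig import ctrl, imaging
import cv2, numpy as np
from scipy.optimize import least_squares
def cloud(n,d):
    p=imaging.camera_params(n); V=np.array(p["view"])
    v,u=np.mgrid[:d.shape[0],:d.shape[1]]
    c=np.stack([(u-p["cx"])*d/p["fx"],(v-p["cy"])*d/p["fy"],d],-1)
    w=(c-V[:3,3])@V[:3,:3]; w[d<=0]=np.nan
    return w
def ray(n,u,v,z):
    p=imaging.camera_params(n); V=np.array(p["view"]); R=V[:3,:3]; o=-R.T@V[:3,3]
    r=R.T@np.array([(u-p["cx"])/p["fx"],(v-p["cy"])/p["fy"],1]); return o+r*(z-o[2])/r[2]
def proj(n,P):
    p=imaging.camera_params(n); V=np.array(p["view"]); c=V[:3,:3]@P+V[:3,3]
    return p["fx"]*c[0]/c[2]+p["cx"],p["fy"]*c[1]/c[2]+p["cy"]
E
python3 - <<'E'
from h import *
T=np.load("pics/top0.npz");S=np.load("pics/scene0.npz")
wt=cloud("top",T["d"]);ws=cloud("scene",S["d"])
for nm,(u,v) in dict(a=(212,216),b=(305,219),c=(390,231),d=(462,222),p36=(286,149),p14=(427,160),brown1=(186,187),brown2=(228,189),blue=(478,255)).items():
    g=ray("top",u,v,.04)
    out=[]
    for w in (wt,ws):
        q=w.reshape(-1,3); q=q[np.hypot(q[:,0]-g[0],q[:,1]-g[1])<.035]
        zb=np.nanmedian(q[q[:,2]<.009,2]) if (q[:,2]<.009).any() else np.nan
        ztop=np.nanpercentile(q[:,2],98)
        t=q[q[:,2]>ztop-.008]
        mn=t[:,:2].min(0);mx=t[:,:2].max(0)
        out.append((np.round((mn+mx)/2*1000,1),np.round((mx-mn)*1000,1),round(ztop*1000,1),round(zb*1000,1),len(t)))
    print(nm,np.round(g[:2]*1000),*out,sep="  ")
im=T["im"][125:275,170:500,::-1]
cv2.imwrite("pics/crop0.png",cv2.resize(im,None,fx=2.4,fy=2.4,interpolation=cv2.INTER_CUBIC))
E
```

```text
a  [483. 298.]  (array([482.6, 301.6]), array([24. , 24.6]), np.float64(38.6), np.float64(0.8), 50)  (array([483.6, 303. ]), array([26.4, 24.5]), np.float64(38.5), np.float64(0.5), 70)
b  [479.  76.]  (array([480.7,  76.8]), array([40. , 40.4]), np.float64(52.4), np.float64(0.8), 110)  (array([481.3,  78. ]), array([45.1, 43. ]), np.float64(51.1), np.float64(0.5), 134)
c  [ 455. -124.]  (array([ 454.7, -122.8]), array([28.5, 30.7]), np.float64(43.1), np.float64(0.7), 62)  (array([ 455.8, -121.9]), array([33.3, 30.9]), np.float64(42.3), np.float64(-0.0), 77)
d  [ 479. -292.]  (array([ 479. , -290.7]), array([37. , 36.5]), np.float64(47.8), np.float64(1.0), 99)  (array([ 479.1, -289.2]), array([38.9, 37.5]), np.float64(46.5), np.float64(0.2), 91)
p36  [645. 125.]  (array([639.9, 121.7]), array([46.9, 48.8]), np.float64(76.6), np.float64(1.6), 161)  (array([641. , 123.7]), array([50.3, 48.5]), np.float64(75.2), np.float64(0.6), 226)
p14  [ 623. -209.]  (array([ 623.9, -206.1]), array([18.9, 19.4]), np.float64(53.2), np.float64(1.2), 37)  (array([ 623.5, -204.8]), array([20.1, 20.6]), np.float64(53.2), np.float64(0.4), 55)
brown1  [551. 363.]  (array([553.2, 369.5]), array([24. , 24.5]), np.float64(39.3), np.float64(0.7), 46)  (array([554.5, 370.5]), array([26.3, 25.6]), np.float64(38.6), np.float64(0.6), 81)
brown2  [548. 261.]  (array([548.8, 267.6]), array([21.8, 24.3]), np.float64(37.9), np.float64(0.8), 45)  (array([550.3, 269. ]), array([25.2, 24.2]), np.float64(38.3), np.float64(0.6), 77)
blue  [ 403. -329.]  (array([ 403.2, -328.7]), array([37. , 37.2]), np.float64(48.1), np.float64(1.0), 103)  (array([ 404.4, -327.9]), array([38.7, 38.5]), np.float64(46.0), np.float64(0.0), 86)
```

View pics/crop0.png

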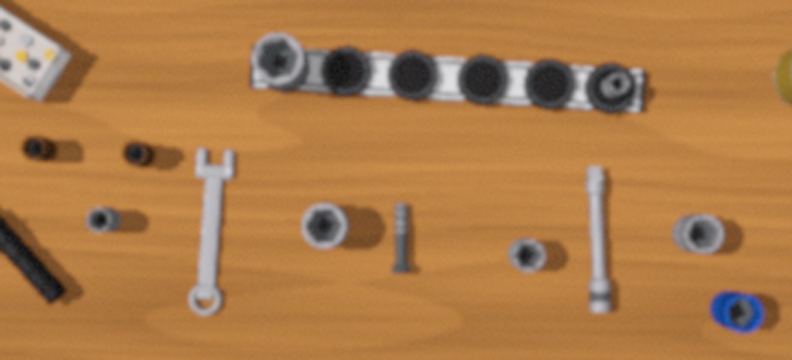

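The crop confirms the four grey sockets by colour and size. They are 19 at (212,216), 32 at (305,219), 24 at (390,231) and 28 at (462,222), and their heights and diameters match the list. The brown and blue pieces are left alone. The 36 is at the +y end, so pad1 gets 32, pad2 gets 28, pad3 gets 24 and pad4 gets 19.

```bash
cat >> h.py <<'E'
def pads(n,im,d):
    w=cloud(n,d); z=w[...,2]; p1=np.array([.640,.1225]);p2=np.array([.6237,-.2055]); e=(p2-p1)/np.linalg.norm(p2-p1)
    s=(w[...,:2]-p1)@e; t=(w[...,:2]-p1)@np.array([-e[1],e[0]])
    m=((z>.012)&(z<.024)&(im.max(-1)<75)&(abs(t)<.03)&(s>.025)&(s<.305)).astype(np.uint8)
    k,lab,st,_=cv2.connectedComponentsWithStats(m,connectivity=4); r=[]
    for i in range(1,k):
        if st[i,4]<60: continue
        q=w[lab==i]; ss=s[lab==i];tt=t[lab==i]
        a=[(ss.min()+ss.max())/2,(tt.min()+tt.max())/2]
        c=p1+e*a[0]+np.array([-e[1],e[0]])*a[1]
        r.append((np.round(c*1000,1),round(np.ptp(ss)*1000,1),round(np.ptp(tt)*1000,1),round(float(np.median(q[:,2]))*1000,1),st[i,4]))
    return sorted(r,key=lambda a:-a[0][1])
E
python3 - <<'E'
from h import *
for n in("top","scene"):
    T=np.load(f"pics/{n}0.npz")
    for r in pads(n,T["im"],T["d"]): print(n,*r)
E
```

```text
top [635.6  58.9] 44.1 42.8 19.3 265
top [632.1  -8.1] 41.3 42.1 19.4 240
top [628.1 -79.2] 39.0 41.5 19.4 237
top [ 625.3 -145.4] 41.5 43.9 19.4 249
scene [638.3  61.6] 49.9 49.5 18.5 359
scene [635.3  -6. ] 48.8 49.2 18.4 314
scene [631.7 -76.3] 49.0 51.0 18.4 304
scene [ 628.4 -142.7] 48.2 50.2 18.1 286
```

Call:
{"fn": "move_arm", "kwargs": {
  "commands": [0.5, 319, -249, -100, 0, 0, -1.33, 0.5, 319, -249, -100, 0, 0, -1.33, 0.5, 319, -249, -100, 0, 0, -1.33, 0.5, 319, -249, -100, 0, 0, -1.33, 0.5, 319, -249, -100, 0, 0, -1.33, 0.5, 319, -249, -100, 0, 0, -1.33, 0.5, 319, -249, -100, 0, 0, -1.33, 0.5, 319, -249, -100, 0, 0, -1.33, 0.5, 319, -249, -100, 0, 0, -1.33, 0.5, 319, -249, -100, 0, 0, -1.33, 0.5, 319, -249, -100, 0, 0, -1.33, 0.5, 319, -249, -100, 0, 0, -1.33],
  "squeeze": 50
}}

```text
time_s: 1.6
tcp_pos: [0.4831, 0.3023, 0.1314]
ee_rot: [[0.048, 0.999, 0.0], [0.999, -0.048, 0.0], [0.0, -0.0, -1.0]]
ft_force: [-0.1, -0.2, 0.1]
finger_gap: 0.753
grip_force: 0.0
```

Call:
{"fn": "move_arm", "kwargs": {
  "commands": [0.5, 0, 0, -50, 0, 0, 0, 0.5, 0, 0, -90, 0, 0, 0, 0.5, 0, 0, -115, 0, 0, 0, 0.5, 0, 0, -125, 0, 0, 0, 0.5, 0, 0, -125, 0, 0, 0, -1, 0, 0, -125, 0, 0, 0, -1, 0, 0, -125, 0, 0, 0, -1, 0, 0, -125, 0, 0, 0, -1, 0, 0, -125, 0, 0, 0, -1, 0, 0, -125, 0, 0, 0, -1, 0, 0, -125, 0, 0, 0]
}}

```text
time_s: 2.98
tcp_pos: [0.4836, 0.3023, 0.0072]
ee_rot: [[0.049, 0.999, 0.001], [0.999, -0.049, 0.001], [0.001, 0.001, -1.0]]
ft_force: [-2.2, 0.1, 10.5]
finger_gap: 0.289
grip_force: 48.5
```

Call:
{"fn": "move_arm", "kwargs": {
  "commands": [-1, 0, 0, 30, 0, 0, 0, -1, 0, 0, 70, 0, 0, 0, -1, 15, -45, 100, 0, 0, 0, -1, 144, -446, 100, 0, 0, 0, -1, 144, -446, 100, 0, 0, 0, -1, 144, -446, 100, 0, 0, 0, -1, 144, -446, 100, 0, 0, 0, -1, 144, -446, 100, 0, 0, 0, -1, 144, -446, 100, 0, 0, 0, -1, 144, -446, 100, 0, 0, 0, -1, 144, -446, 100, 0, 0, 0, -1, 144, -446, 60, 0, 0, 0]
}}

```text
time_s: 4.47
tcp_pos: [0.6287, -0.1442, 0.0682]
ee_rot: [[0.049, 0.999, 0.005], [0.999, -0.049, -0.001], [-0.0, 0.005, -1.0]]
ft_force: [0.6, -0.2, -1.9]
finger_gap: 0.288
grip_force: 49.4
```

```bash
python3 - <<'E'
from h import *
im,d=imaging.camera("scene"); s=ctrl.get_state(); print(s["tcp_pos"],s["ft_force"])
cv2.imwrite("pics/s1.png",cv2.resize(im[130:280,170:390,::-1],None,fx=3.5,fy=3.5,interpolation=cv2.INTER_CUBIC))
w=cloud("scene",d);q=w.reshape(-1,3);c=im.reshape(-1,3)
m=(np.hypot(q[:,0]-.627,q[:,1]+.144)<.03)&(q[:,2]>.03)&(q[:,2]<.10)
for z in np.arange(.03,.1,.006):
    a=q[m&(q[:,2]>=z)&(q[:,2]<z+.006)]
    if len(a)>3: print(round(z,3),len(a),np.round(a.min(0)*1000),np.round(a.max(0)*1000))
E
```

```text
[ 0.62566169 -0.14292436  0.06161374] [-2.54668513  1.28470897 -9.54057979]
0.06 10 [ 626. -137.   62.] [ 642. -130.   66.]
0.066 11 [ 616. -140.   67.] [ 648. -131.   72.]
0.072 31 [ 613. -148.   72.] [ 654. -130.   78.]
0.078 44 [ 604. -151.   78.] [ 656. -130.   84.]
0.084 41 [ 613. -151.   84.] [ 656. -130.   90.]
0.09 44 [ 605. -151.   90.] [ 655. -130.   96.]
0.096 39 [ 604. -148.   96.] [ 656. -131.  100.]
```

View pics/s1.png

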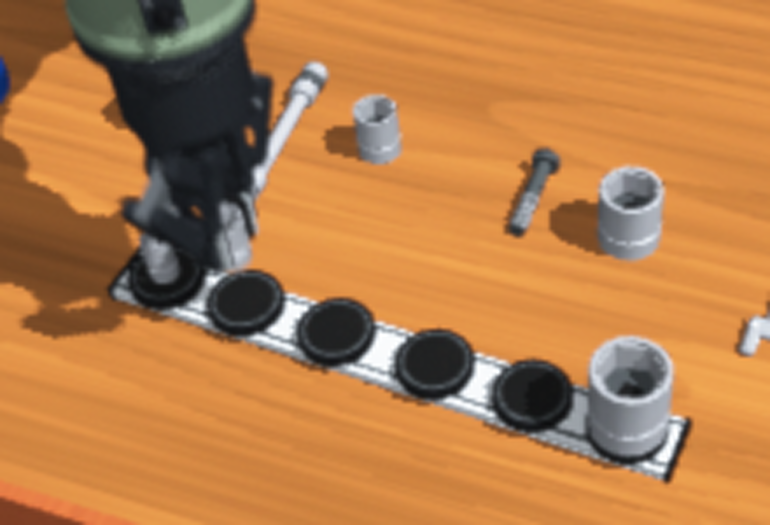

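The crop shows the 19 socket in the gripper above pad4 (crop about 235,245, with the pad at 245,300), clear of the 14 socket at (165,260). I'll lower it now.

Call:
{"fn": "move_arm", "kwargs": {
  "commands": [-1, 0, 0, -20, 0, 0, 0, -1, 0, 0, -32, 0, 0, 0, -1, 0, 0, -38, 0, 0, 0, -1, 0, 0, -39, 0, 0, 0, -1, 0, 0, -40, 0, 0, 0, -1, 0, 0, -40, 0, 0, 0]
}}

```text
time_s: 5.28
tcp_pos: [0.6275, -0.144, 0.0266]
ee_rot: [[0.049, 0.999, 0.0], [0.999, -0.049, -0.0], [-0.0, 0.0, -1.0]]
ft_force: [0.1, 0.2, -0.8]
finger_gap: 0.288
grip_force: 49.4
```

Call:
{"fn": "move_arm", "kwargs": {
  "commands": [-1, 0, 0, -1, 0, 0, 0, -1, 0, 0, -2, 0, 0, 0, -1, 0, 0, -2, 0, 0, 0]
}}

```text
time_s: 5.65
tcp_pos: [0.6275, -0.1441, 0.0252]
ee_rot: [[0.049, 0.999, 0.0], [0.999, -0.049, -0.0], [-0.0, 0.0, -1.0]]
ft_force: [-4.9, 1.5, 14.0]
finger_gap: 0.29
grip_force: 51.1
```

Call:
{"fn": "move_arm", "kwargs": {
  "commands": [-0.3, 0, 0, 1, 0, 0, 0, 0.5, 0, 0, 1, 0, 0, 0, 0.5, 0, 0, 1, 0, 0, 0, 0.5, 0, 0, 40, 0, 0, 0, 0.5, 0, 0, 86, 0, 0, 0, 0.5, -20, 3, 90, 0, 0, 0, 0.5, -172, 22, 90, 0, 0, 0, 0.5, -172, 22, 90, 0, 0, 0, 0.5, -172, 22, 90, 0, 0, 0, 0.5, -172, 22, 90, 0, 0, 0, 0.5, -172, 22, 60, 0, 0, 0]
}}

```text
time_s: 7.02
tcp_pos: [0.4569, -0.1223, 0.0851]
ee_rot: [[0.049, 0.999, 0.004], [0.999, -0.049, -0.001], [-0.001, 0.004, -1.0]]
ft_force: [1.2, -0.9, -0.4]
finger_gap: 0.755
grip_force: 0.0
```

```bash
cat >> h.py <<'E'
def cyl(n,d,x,y,lo,hi,r=.03):
    q=cloud(n,d).reshape(-1,3); t=q[(np.hypot(q[:,0]-x,q[:,1]-y)<r)&(q[:,2]>lo)&(q[:,2]<hi)]
    mn,mx=t.min(0),t.max(0); return np.round((mn+mx)[:2]*500,1),np.round((mx-mn)[:2]*1000,1),round(t[:,2].max()*1000,1)
E
python3 - <<'E'
from h import *
s=ctrl.get_state(); print(s["tcp_pos"])
for n in("top","scene"):
    im,d=imaging.camera(n); np.savez(f"pics/{n}1.npz",im=im,d=d)
    print(n,"s19",cyl(n,d,.627,-.144,.045,.06))
    if n=="top": cv2.imwrite("pics/t1.png",cv2.resize(im[130:260,260:480,::-1],None,fx=3.5,fy=3.5,interpolation=cv2.INTER_CUBIC))
E
```

```text
[ 0.45688331 -0.12228014  0.08511923]
top s19 (array([ 627.3, -143.5]), array([24.1, 23.5]), np.float64(59.7))
scene s19 (array([ 627.8, -143. ]), array([27.7, 26.7]), np.float64(57.5))
```

View pics/t1.png

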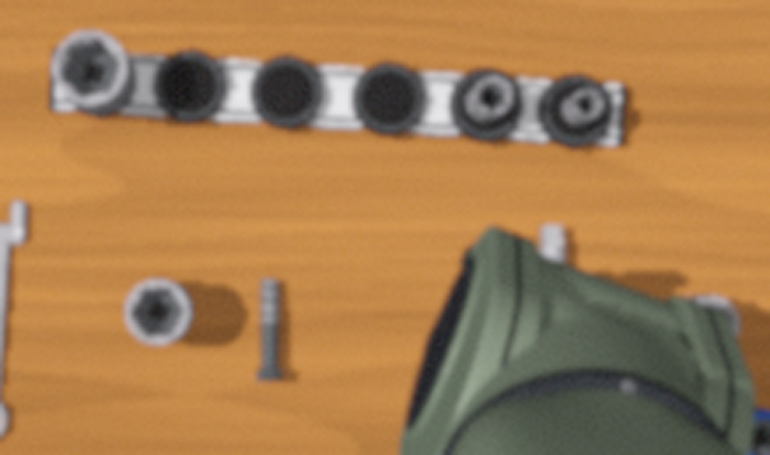

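The 19 socket stands upright on pad4. Both cameras put it at about (627.5, -143.3), against about (626.9, -144) for the pad. Next I'll pick the 24.

Call:
{"fn": "move_arm", "kwargs": {
  "commands": [0.5, 0, 0, -30, 0, 0, 0, 0.5, 0, 0, -60, 0, 0, 0, 0.5, 0, 0, -76, 0, 0, 0, 0.5, 0, 0, -76, 0, 0, 0, -1, 0, 0, -76, 0, 0, 0, -1, 0, 0, -76, 0, 0, 0, -1, 0, 0, -76, 0, 0, 0, -1, 0, 0, -76, 0, 0, 0, -1, 0, 0, -76, 0, 0, 0]
}}

```text
time_s: 8.25
tcp_pos: [0.4557, -0.1221, 0.0093]
ee_rot: [[0.049, 0.999, 0.001], [0.999, -0.049, -0.0], [-0.0, 0.001, -1.0]]
ft_force: [-1.0, 0.6, 13.2]
finger_gap: 0.364
grip_force: 48.4
```

```bash
cat >> h.py <<'E'
def padfit(n,im,x,y,K=8):
    g=cv2.cvtColor(im,cv2.COLOR_RGB2GRAY)
    u0,v0=[int(a) for a in proj(n,np.array([x,y,.018]))]; W=26
    sub=cv2.resize(g[v0-W:v0+W,u0-W:u0+W],None,fx=K,fy=K,interpolation=cv2.INTER_CUBIC).astype(float)
    th=np.linspace(0,2*np.pi,60)
    def score(cx,cy):
        P=[proj(n,np.array([cx+.026*np.cos(t),cy+.026*np.sin(t),z])) for z in(.010,.018) for t in th]
        P=(np.array(P,float)-[u0-W,v0-W]+.5)*K-.5
        h=cv2.convexHull(P.astype(np.float32)).round().astype(np.int32)
        m=np.zeros(sub.shape,np.uint8); cv2.fillConvexPoly(m,h,1)
        k=np.ones((2*K+1,2*K+1),np.uint8)
        o=cv2.dilate(m,k)-m; i=m-cv2.erode(m,k)
        return sub[o>0].mean()-sub[i>0].mean()
    best=max((score(x+a/1000,y+b/1000),x*1000+a,y*1000+b) for a in np.arange(-4,4.1,.5) for b in np.arange(-4,4.1,.5))
    return np.round(best,1)
E
python3 - <<'E'
from h import *
for n in("top","scene"):
    im=np.load(f"pics/{n}0.npz")["im"]
    for x,y in((.637,.0603),(.6337,-.007),(.6299,-.0777),(.6269,-.144)): print(n,padfit(n,im,x,y))
E
```

```text
Traceback (most recent call last):
  File "h.py", line 44, in padfit
    best=max((score(x+a/1000,y+b/1000),x*1000+a,y*1000+b) for a in np.arange(-4,4.1,.5) for b in np.arange(-4,4.1,.5))
  File "h.py", line 44, in <genexpr>
    best=max((score(x+a/1000,y+b/1000),x*1000+a,y*1000+b) for a in np.arange(-4,4.1,.5) for b in np.arange(-4,4.1,.5))
              ~~~~~^^^^^^^^^^^^^^^^^^^
  File "h.py", line 37, in score
    P=[proj(n,np.array([cx+.026*np.cos(t),cy+.026*np.sin(t),z])) for z in(.010,.018) for t in th]
       ~~~~^^^^^^^^^^^^^^^^^^^^^^^^^^^^^^^^^^^^^^^^^^^^^^^^^^^^^
  File "h.py", line 14, in proj
    p=imaging.camera_params(n); V=np.array(p["view"]); c=V[:3,:3]@P+V[:3,3]
ValueError: time passes only in moves, steps and waits
```

```bash
sed -i 's/imaging\.camera_params(n)/cp(n)/; s/imaging\.camera_params(n); V/cp(n); V/' h.py; sed -i '3a import functools\ncp=functools.lru_cache(None)(lambda n: imaging.camera_params(n))' h.py
python3 - <<'E'
from h import *
for n in("top","scene"):
    im=np.load(f"pics/{n}0.npz")["im"]
    for x,y in((.637,.0603),(.6337,-.007),(.6299,-.0777),(.6269,-.144)): print(n,padfit(n,im,x,y))
E
```

```text
top [ 36.2 636.5  58.8]
top [ 40.2 633.2  -9.5]
top [ 41.2 629.9 -80.2]
top [  41.9  626.4 -147.5]
scene [ 65.8 636.5  59.8]
scene [ 78.  633.2  -7.5]
scene [ 76.6 629.4 -78.2]
scene [  78.7  626.4 -145.5]
```

```bash
python3 - <<'E'
from h import *
for n,zz in(("top",.0194),("scene",.0183)):
  for k in (0,1):
    d=np.load(f"pics/{n}{k}.npz")["d"]; q=cloud(n,d).reshape(-1,3)
    for x,y in((.637,.0603),(.6337,-.007),(.6299,-.0777),(.6269,-.144)):
        t=q[(np.hypot(q[:,0]-x,q[:,1]-y)<.031)&(abs(q[:,2]-zz)<.003)]
        (cx,cy),(w,h),_=cv2.minAreaRect((t[:,:2]*1000).astype(np.float32)); c2,r=cv2.minEnclosingCircle((t[:,:2]*1000).astype(np.float32))
        print(n,k,len(t),"mean",np.round(t.mean(0)*1000,1),"box",np.round((t.min(0)+t.max(0))*500,1)[:2],np.round(np.ptp(t,axis=0)*1000,1)[:2],"enc",np.round(c2,1),round(r,1))
E
```

```text
top 0 321 mean [637.5  59.2  19.3] box [636.9  59.8] [49.1 50.9] enc [637.2  59.6] 25.8
top 0 310 mean [633.7  -7.3  19.3] box [632.9  -6.9] [49.5 48.6] enc [633.9  -7.1] 25.7
top 0 321 mean [630.1 -78.2  19.3] box [630.  -78.3] [51.  50.7] enc [630.3 -77.9] 25.8
top 0 322 mean [ 626.4 -145.    19.3] box [ 626.4 -145.8] [50.8 50.6] enc [ 626.7 -145.2] 26.0
top 1 310 mean [637.3  60.1  19.3] box [637.   59.8] [49.2 50.9] enc [637.3  59.7] 25.8
top 1 323 mean [633.5  -6.8  19.3] box [633.   -6.9] [49.2 48.7] enc [633.9  -7. ] 25.7
top 1 320 mean [629.4 -78.2  19.2] box [630.1 -78.2] [51.4 50.7] enc [630.2 -78. ] 25.9
top 1 210 mean [ 624.4 -143.7   19.2] box [ 626.3 -144.4] [51.3 48.6] enc [ 626.6 -145.3] 25.9
scene 0 363 mean [638.5  61.5  18.4] box [638.   61.5] [49.9 50.3] enc [637.4  61. ] 26.5
scene 0 346 mean [635.1  -5.6  18.3] box [634.3  -5.7] [51.  50.4] enc [634.3  -6. ] 26.0
scene 0 326 mean [631.7 -76.7  18.4] box [631.3 -77.1] [52.2 51.4] enc [631.1 -77.7] 26.5
scene 0 305 mean [ 628.  -143.5   18.2] box [ 627.1 -144.3] [52.7 51.3] enc [ 627.1 -143.9] 26.8
scene 1 357 mean [638.6  61.5  18.5] box [639.   61.1] [51.4 50.8] enc [638.1  61.6] 26.7
scene 1 350 mean [635.1  -5.6  18.4] box [634.   -6.3] [50.4 51.8] enc [634.   -6.2] 26.3
scene 1 321 mean [631.5 -76.7  18.3] box [630.8 -77. ] [52.1 51.3] enc [630.3 -77.4] 26.6
scene 1 187 mean [ 632.7 -140.    18.2] box [ 627.7 -144.9] [50.4 52.1] enc [ 627.3 -145. ] 26.9
```

Call:
{"fn": "move_arm", "kwargs": {
  "commands": [-1, 0, 0, 30, 0, 0, 0, -1, 0, 0, 70, 0, 0, 0, -1, 30, 8, 90, 0, 0, 0, -1, 175, 44, 90, 0, 0, 0, -1, 175, 44, 90, 0, 0, 0, -1, 175, 44, 90, 0, 0, 0, -1, 175, 44, 80, 0, 0, 0, -1, 175, 44, 50, 0, 0, 0, -1, 175, 44, 28, 0, 0, 0, -1, 175, 44, 20, 0, 0, 0, -1, 175, 44, 20, 0, 0, 0]
}}

```text
time_s: 9.62
tcp_pos: [0.63, -0.0783, 0.0286]
ee_rot: [[0.049, 0.999, -0.0], [0.999, -0.049, -0.0], [-0.0, -0.0, -1.0]]
ft_force: [-0.8, 0.4, -1.9]
finger_gap: 0.356
grip_force: 50.4
```

Call:
{"fn": "move_arm", "kwargs": {
  "commands": [-1, 0, 0, -1, 0, 0, 0, -1, 0, 0, -2, 0, 0, 0, -1, 0, 0, -2, 0, 0, 0]
}}

```text
time_s: 10.0
tcp_pos: [0.6305, -0.0781, 0.0274]
ee_rot: [[0.049, 0.999, 0.001], [0.999, -0.049, -0.0], [-0.0, 0.001, -1.0]]
ft_force: [-4.0, 0.3, 12.5]
finger_gap: 0.359
grip_force: 51.9
```

Call:
{"fn": "move_arm", "kwargs": {
  "commands": [-0.2, 0, 0, 1, 0, 0, 0, 0.5, 0, 0, 1, 0, 0, 0, 0.5, 0, 0, 1, 0, 0, 0, 0.5, 0, 0, 40, 0, 0, 0, 0.5, 0, 0, 86, 0, 0, 0, 0.5, -15, -20, 90, 0, 0, 0, 0.5, -151, -212, 90, 0, 0, 0, 0.5, -151, -212, 90, 0, 0, 0, 0.5, -151, -212, 90, 0, 0, 0, 0.5, -151, -212, 90, 0, 0, 0, 0.5, -151, -212, 80, 0, 0, 0, 0.5, -151, -212, 60, 0, 0, 0]
}}

```text
time_s: 11.5
tcp_pos: [0.4799, -0.2899, 0.0862]
ee_rot: [[0.049, 0.999, 0.001], [0.999, -0.049, -0.0], [-0.0, 0.001, -1.0]]
ft_force: [0.6, -0.1, 1.0]
finger_gap: 0.751
grip_force: 0.0
```

```bash
python3 - <<'E'
from h import *
print(ctrl.get_state()["tcp_pos"])
for n in("top","scene"):
    im,d=imaging.camera(n)
    print(n,"s24",cyl(n,d,.6305,-.078,.049,.064),"s19",cyl(n,d,.627,-.144,.045,.06),"s28",cyl(n,d,.479,-.290,.036,.052))
E
```

```text
[ 0.47985509 -0.28991697  0.08621435]
top s24 (array([630.2, -79.3]), array([29.9, 30.2]), np.float64(64.0)) s19 (array([ 627.6, -143.5]), array([23.8, 23.5]), np.float64(59.0)) s28 (array([ 478.9, -290. ]), array([37.1, 34.7]), np.float64(50.4))
scene s24 (array([631.5, -77.5]), array([32.9, 30.9]), np.float64(62.0)) s19 (array([ 628.9, -142.4]), array([25. , 26.3]), np.float64(58.6)) s28 (array([ 479.4, -289.5]), array([39.3, 37.1]), np.float64(48.3))
```

Call:
{"fn": "move_arm", "kwargs": {
  "commands": [0.5, 0, 0, -30, 0, 0, 0, 0.5, 0, 0, -60, 0, 0, 0, 0.5, 0, 0, -76, 0, 0, 0, 0.5, 0, 0, -76, 0, 0, 0, -1, 0, 0, -76, 0, 0, 0, -1, 0, 0, -76, 0, 0, 0, -1, 0, 0, -76, 0, 0, 0, -1, 0, 0, -76, 0, 0, 0],
  "squeeze": 60
}}

```text
time_s: 12.6
tcp_pos: [0.4797, -0.2902, 0.0116]
ee_rot: [[0.049, 0.999, 0.001], [0.999, -0.049, -0.001], [-0.001, 0.001, -1.0]]
ft_force: [-1.1, 1.1, 9.4]
finger_gap: 0.428
grip_force: 59.2
```

Call:
{"fn": "move_arm", "kwargs": {
  "commands": [-1, 0, 0, 30, 0, 0, 0, -1, 0, 0, 80, 0, 0, 0, -1, 15, 28, 105, 0, 0, 0, -1, 155, 283, 105, 0, 0, 0, -1, 155, 283, 105, 0, 0, 0, -1, 155, 283, 105, 0, 0, 0, -1, 155, 283, 105, 0, 0, 0, -1, 155, 283, 105, 0, 0, 0, -1, 155, 283, 105, 0, 0, 0, -1, 155, 283, 80, 0, 0, 0, -1, 155, 283, 50, 0, 0, 0, -1, 155, 283, 30, 0, 0, 0]
}}

```text
time_s: 14.1
tcp_pos: [0.634, -0.0076, 0.0396]
ee_rot: [[0.05, 0.999, -0.001], [0.999, -0.05, -0.0], [-0.0, -0.001, -1.0]]
ft_force: [-0.7, -0.2, -1.1]
finger_gap: 0.427
grip_force: 60.7
```

Call:
{"fn": "move_arm", "kwargs": {
  "commands": [-1, 0, 0, -6, 0, 0, 0, -1, 0, 0, -9, 0, 0, 0, -1, 0, 0, -10, 0, 0, 0, -1, 0, 0, -11, 0, 0, 0, -1, 0, 0, -11.5, 0, 0, 0, -1, 0, 0, -11.5, 0, 0, 0]
}}

```text
time_s: 14.85
tcp_pos: [0.6346, -0.007, 0.0296]
ee_rot: [[0.049, 0.999, 0.001], [0.999, -0.049, 0.0], [0.0, 0.001, -1.0]]
ft_force: [-1.5, 0.2, 7.3]
finger_gap: 0.428
grip_force: 61.6
```

Call:
{"fn": "move_arm", "kwargs": {
  "commands": [0.0, 0, 0, 0.5, 0, 0, 0, 0.6, 0, 0, 0.5, 0, 0, 0, 0.6, 0, 0, 1, 0, 0, 0, 0.6, 0, 0, 40, 0, 0, 0, 0.7, 0, 0, 86, 0, 0, 0, 0.7, -15, 10, 90, 0, 0, 0, 0.7, -153, 84.5, 90, 0, 0, 0, 0.7, -153, 84.5, 90, 0, 0, 0, 0.7, -153, 84.5, 90, 0, 0, 0, 0.7, -153, 84.5, 80, 0, 0, 0, 0.7, -153, 84.5, 60, 0, 0, 0]
}}

```text
time_s: 16.23
tcp_pos: [0.4822, 0.0774, 0.0887]
ee_rot: [[0.049, 0.999, 0.002], [0.999, -0.049, 0.0], [0.0, 0.002, -1.0]]
ft_force: [0.7, 1.0, 0.8]
finger_gap: 0.853
grip_force: 0.0
```

```bash
python3 - <<'E'
from h import *
print(ctrl.get_state()["tcp_pos"])
for n in("top","scene"):
    im,d=imaging.camera(n)
    print(n,"s28",cyl(n,d,.634,-.007,.053,.070),"s24",cyl(n,d,.6305,-.078,.049,.064),"s32",cyl(n,d,.481,.077,.040,.055))
E
```

```text
[0.48224845 0.07741053 0.08871102]Traceback (most recent call last):
  File "<stdin>", line 5, in <module>
  File "h.py", line 32, in cyl
    mn,mx=t.min(0),t.max(0); return np.round((mn+mx)[:2]*500,1),np.round((mx-mn)[:2]*1000,1),round(t[:,2].max()*1000,1)
          ~~~~~^^^
    return umr_minimum(a, axis, None, out, keepdims, initial, where)
ValueError: zero-size array to reduction operation minimum which has no identity
```

Call:
{"fn": "move_arm", "kwargs": {
  "commands": [0.7, 0, 0, -30, 0, 0, 0, 0.7, 0, 0, -60, 0, 0, 0, 0.7, 0, 0, -76, 0, 0, 0, 0.7, 0, 0, -76, 0, 0, 0, -1, 0, 0, -76, 0, 0, 0, -1, 0, 0, -76, 0, 0, 0, -1, 0, 0, -76, 0, 0, 0, -1, 0, 0, -76, 0, 0, 0],
  "squeeze": 65
}}

```text
time_s: 17.27
tcp_pos: [0.4816, 0.0776, 0.0139]
ee_rot: [[0.049, 0.999, 0.001], [0.999, -0.049, 0.0], [0.0, 0.001, -1.0]]
ft_force: [-2.6, 0.7, 12.4]
finger_gap: 0.501
grip_force: 64.5
```

Call:
{"fn": "move_arm", "kwargs": {
  "commands": [-1, 0, 0, 30, 0, 0, 0, -1, 0, 0, 80, 0, 0, 0, -1, 15, -2, 105, 0, 0, 0, -1, 156.5, -17, 105, 0, 0, 0, -1, 156.5, -17, 105, 0, 0, 0, -1, 156.5, -17, 105, 0, 0, 0, -1, 156.5, -17, 105, 0, 0, 0, -1, 156.5, -17, 80, 0, 0, 0, -1, 156.5, -17, 50, 0, 0, 0, -1, 156.5, -17, 30, 0, 0, 0, -1, 156.5, -17, 22, 0, 0, 0]
}}

```text
time_s: 18.65
tcp_pos: [0.6373, 0.0606, 0.0342]
ee_rot: [[0.049, 0.999, -0.001], [0.999, -0.049, -0.0], [-0.0, -0.001, -1.0]]
ft_force: [0.6, -0.7, -2.1]
finger_gap: 0.498
grip_force: 67.7
```

Call:
{"fn": "move_arm", "kwargs": {
  "commands": [-1, 0, 0, -1, 0, 0, 0, -1, 0, 0, -2, 0, 0, 0, -1, 0, 0, -3, 0, 0, 0, -1, 0, 0, -3.5, 0, 0, 0, -1, 0, 0, -3.5, 0, 0, 0]
}}

```text
time_s: 19.27
tcp_pos: [0.638, 0.0605, 0.032]
ee_rot: [[0.049, 0.999, 0.001], [0.999, -0.049, 0.0], [0.0, 0.001, -1.0]]
ft_force: [-2.8, 0.4, 6.4]
finger_gap: 0.5
grip_force: 68.4
```

Contact is confirmed, so I'll release, retreat clear of the rail and check everything.

Call:
{"fn": "move_arm", "kwargs": {
  "commands": [0.1, 0, 0, 0.5, 0, 0, 0, 0.7, 0, 0, 0.5, 0, 0, 0, 0.7, 0, 0, 1, 0, 0, 0, 0.7, 0, 0, 40, 0, 0, 0, 0.7, 0, 0, 90, 0, 0, 0, 0.7, -20, 10, 130, 0, 0, 0, 0.7, -200, -20, 150, 0, 0, 0, 0.7, -200, -20, 150, 0, 0, 0, 0.7, -200, -20, 150, 0, 0, 0, 0.7, -200, -20, 150, 0, 0, 0, 0.7, -200, -20, 150, 0, 0, 0]
}}

```text
time_s: 20.65
tcp_pos: [0.4387, 0.0407, 0.1816]
ee_rot: [[0.049, 0.999, 0.001], [0.999, -0.049, 0.0], [0.0, 0.001, -1.0]]
ft_force: [1.2, 0.2, -1.0]
finger_gap: 0.853
grip_force: 0.0
```

```bash
cat > chk.py <<'E'
from h import *
import sys
print(ctrl.get_state()["tcp_pos"])
P=dict(top=[(637.2,59.7),(633.7,-7.0),(630.1,-78.1),(626.5,-145.1)],scene=[(638.2,61.4),(634.4,-5.9),(631.1,-77),(627.5,-144.2)])
H=[.068,.064,.060,.056]
for n in P:
    R=[]
    for k in range(3):
        im,d=imaging.camera(n); r=[]
        for (x,y),h in zip(P[n],H):
            c,w,_=cyl(n,d,x/1000,y/1000,h-.008,h+.003); r.append(np.r_[c-[x,y],w])
        R.append(r)
    print(n,np.round(np.mean(R,0),1).tolist())
    cv2.imwrite(f"pics/{n}_{sys.argv[1]}.png",cv2.resize(im[125:275,170:450,::-1],None,fx=2.8,fy=2.8,interpolation=cv2.INTER_CUBIC))
E
python3 chk.py a
```

```text
[0.43865521 0.0406795  0.18155075]
top [[0.2, 0.2, 41.8, 39.9], [0.9, -0.4, 36.0, 34.9], [0.2, -1.3, 29.6, 30.4], [0.9, 1.6, 23.5, 23.5]]
scene [[1.3, -0.4, 42.9, 43.5], [1.0, -1.1, 38.2, 37.2], [0.3, -1.1, 31.5, 31.4], [0.6, 1.4, 25.9, 26.6]]
```

View pics/scene_a.png

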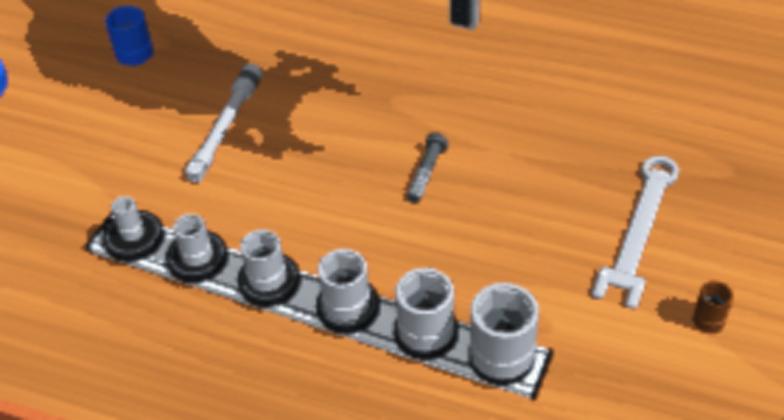

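View pics/top_a.png

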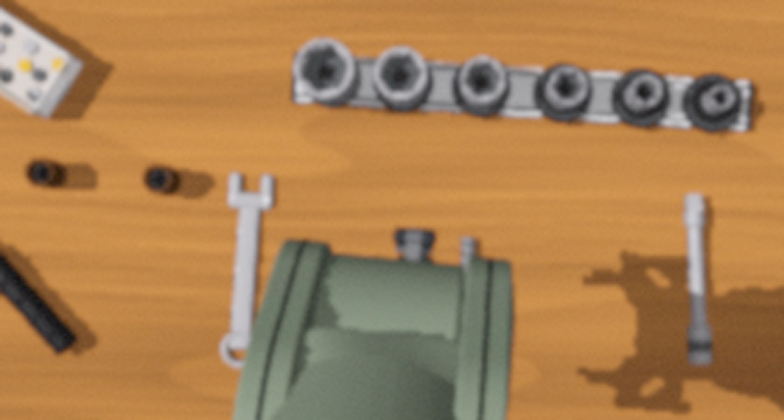

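Both pictures show all six sockets upright and in size order. In the scene crop they run from the 14 at (125,215) to the 36 at (503,330), and no other object has moved. Each placed socket is within about 2 mm of its pad centre in both cameras, and the robot is clear.

```bash
python3 -c "
from rig import workorder; print(workorder.hand_in())"
```

```text
the job is handed in; nothing more can be done
None
```

I placed all four sockets upright on their pads, completing the row in size order from 14 to 36; camera checks put each within about 2 mm of its pad centre, and I handed the job in at about 21 s on the robot's clock.

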